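Set the fruit firmness gauge by counting dial clicks

TASK

Set the firmness gauge on the sampling bench: by the upright peg on its dial, wind the dial anticlockwise (seen from above) until it comes up gently against its end stop, then wind it clockwise exactly four clicks, without going past the fourth. Let go with the dial resting in that click, then press the white key on the block beside the gauge fully down to store the setting and let it come up again, leaving the fruit box, paper roll and cup where they are.

Things in the scene. Friction and masses are not known exactly. Their poses are not given: they have to be found in the camera images.
- dial_hub (a point): centre of the top face of the dial, a flat aluminium disc 120 mm across, 91 mm above the bench; on its upright turning axis. It turns with the dial: x points away from the peg, z up. It has even clicks, 12 to 18 a turn. At the peg a click's resistance rises at once to 4 to 8 N and fades to nothing over 8 to 10 mm of travel; some 6 mm farther the dial has fallen into the click by itself and stays
- peg (a point): centre, half-way up, of the black round upright peg that turns the dial: 16 mm across, 42 mm tall, 45 mm from the dial's axis. It spins freely about its own axis, so it can be held at a fixed yaw while carried round. The dial has free play on its spindle (about 13 mm at the peg), felt as no resistance after a reversal; after a click faded, the next bump comes about 9 mm on. Axes as of the dial
- jaw (a joint): travel (m) of the moving steel jaw, driven by the dial: 0 at the stop, +0.00005 for each click clockwise, far too fine to read here, so count by feel. The stop (at an unmarked direction, new each time; 1 to 3 clicks away at the start) is springy, about 2 N per mm at the peg: 10 N is surely the stop, over 18 N strains the gauge and spoils the job. The first bump clockwise from it is click one
- gauge_mid (a point): centre of the underside of the fixed gauge: a grey base 170 x 300 x 30 mm (x, y, z) with a white round head 132 mm across under the dial and, at its +y end, two steel jaws up to 75 mm above the bench
- key_top (a point): centre of the top of the white round push key, 32 mm across, on a grey block 70 x 70 x 50 mm at one side of the gauge; the top is about 72 mm above the bench. Spring-loaded, 6 mm travel straight down, 5 N when fully down
- key (a joint): key travel in m: 0 up, 0.006 fully down
- punnet_mid (a point): centre of a clear plastic box of cherries, 200 x 130 x 70 mm, open at the top; not to be disturbed
- roll_mid (a point): centre of a white upright paper roll, 76 mm across and 75 mm tall; not to be disturbed
- cup_mid (a point): centre of a white plastic cup, 72 mm across and 80 mm tall; not to be disturbed

How it is judged:
By the outcome, as a careful person would: the job done as asked, in the order asked, and still so for the second after the job is handed in, with the robot touching nothing.
It also fails if it takes over 72 s, if anything falls off the work surface, if the arm or the gripper's body presses on something with over 40 N, if the wrist force passes 120 N, or if a joint passes its speed limit or range.

ROBOT

A 7-joint arm with a two-finger parallel gripper is mounted at the origin on the work surface. World frame = base frame: x ahead of the robot, y to its left, z up, the work surface at z = 0. Lengths are in m, angles in rad, forces in N, time in s.
With the tool pointing down it reaches from about 0.4 to 0.85 m from the base axis. Payload 4.5 kg.
Tool frame: the origin (TCP) lies at the very end of the fingers, on their centre line; the grasp point (between the pads) lies 19 mm behind it; y points along the fingers, x is the direction in which the jaws open and shut, and the axes are right-handed (so a half turn about y gives the same grasp; the last joint's range is limited). The gripper opens to 88 mm and grips with 3 to 60 N. Pads are 18 mm wide; open, the fingers measure 123 mm over their backs; the gripper's body (75 mm by 187 mm) begins 45 mm behind the grasp point.
Start: joints at [-1.252, 0.689, -0.195, 1.565, 0.157, 0.902, -0.215], TCP at [0.176, 0.6, 0.239] pointing down, gripper open.
Joint ranges: [-3.01, 3.01], [-0.46, 2.08], [-1.47, 1.51], [0.13, 2.56], [-1, 4.14], [0.04, 2.09], [-2.66, 2.66]. Speed limits (rad/s): [2.57, 2.57, 3.14, 3.14, 3.14, 3.14, 3.14].

INTERFACE

Orientations are given as a unit quaternion [x, y, z, w].
In Python, from plant import r gives the robot as it stands.
- The arm moves only by the shell command python3 -m inch 'ROWS' [OPENING] [FORCE]. ROWS is JSON, a list of rows, each a list of 6 numbers: the shift along the tool's x, y, z in mm, then the turn, a rotation vector about the tool's x, y, z in rad. In form: [[x, y, z, ax, ay, az], ...]. A call has 1 to 12 rows; each row shifts and turns the commanded pose from where the row before left it, along the tool's axes as they then stand; what a row does not reach is not made up. A row lasts 1/12 s, in which the tool goes at most 41.7 mm and 7.16 degrees, less where a joint would pass 70% of its speed; a pose out of reach is approached as far as the arm can. A call is refused whole if a number of a shift passes 41.7 or a number of a turn 0.125, either way. A call with a gripper value outside its range is refused whole. OPENING is the finger opening in mm, from 0 to 88.1, set as the call begins (- or left out, the last holds). The fingers move at their own pace and stop on an object; FORCE is the grip in N (left out, the last holds). Time passes only in rows, so rows that do not move let the fingers close. It gives the time, the measured TCP pose, the force and the opening at its end, in the units of the state.
- r.get_state(): the state, without advancing time (a new reading comes with each control period).
- r.snapshot(name): name is "side" or "top" or "wrist"; returns a dict with "img" (400x640x3 uint8, red, green, blue), "range_z" (400x640 float32, m along the optical axis (not along the pixel's ray), 0 where there is no reading), "mtx" (3x3 intrinsics, pixels), "camera_from_world" (4x4, takes a point from world to camera coordinates); the wrist camera has in their place "tool_from_camera" (4x4, takes a point from camera to tool coordinates, whose origin is the TCP and whose axes are the tool frame's). Camera axes: x right, y down, z forward; pixel columns grow to the right and rows downward; lengths in m; the calibration is good to about 2 mm. The wrist camera is an equidistant fisheye: a pixel r from the principal point sees the ray r / f radians off the axis. A picture is of the moment at which its call begins: read the wrist's pose just before it.
- r.finish_job(): hands the job in, once; it reports no verdict.
The state is a dict: "clock": time; "q": joint angles; "qd": joint speeds; "joint_torque": joint torques, N m; "tool_pos": TCP position; "eef_rot": TCP orientation; "contact_force": force on the tool from outside, world axes, zero at the start; "moment": the same for the moment, N m; "opening": opening from 0.0 (shut) to 1.0 (fully open).
Only numpy, scipy, OpenCV 4.12 (cv2) and the standard library are available. Lean on these libraries where they do the work, as an engineer would, in place of code of your own. Each camera call takes 0.05 s, during which the arm holds its last target.

## Working session

There is one attempt and no reset: what is moved stays moved. The work goes in short steps, Python scripts to look and compute and a shell command to move; the robot and the scene stay as the last step left them, time stands still between calls to the robot, and variables do not carry over. Pictures are saved under pics/ and viewed, and the job is handed in when it is done.

```bash
ls; mkdir -p pics; python3 - <<'E'
from plant import r
import cv2, numpy as np
s=r.get_state(); print({k:np.round(v,3).tolist() for k,v in s.items()})
for n in ["side","top","wrist"]:
    d=r.snapshot(n); np.savez(f"{n}0.npz",**d); cv2.imwrite(f"pics/{n}0.png",d["img"][:,:,::-1])
    print(n,{k:np.round(v,4).tolist() for k,v in d.items() if k not in("img","range_z")})
E
```

```text
pics
{'clock': 0.0, 'q': [-1.252, 0.69, -0.195, 1.566, 0.157, 0.903, -0.215], 'qd': [0.001, -0.002, -0.001, -0.0, -0.0, 0.001, 0.001], 'joint_torque': [0.0, -52.756, -1.267, -15.344, -0.053, 0.006, 0.0], 'tool_pos': [0.175, 0.599, 0.238], 'eef_rot': [0.566, 0.424, -0.424, -0.565], 'contact_force': [0.651, -0.475, 0.652], 'moment': [0.053, -0.008, 0.045], 'opening': 0.999}
side {'mtx': [[437.6677, 0.0, 326.8338], [0.0, 437.6677, 196.0802], [0.0, 0.0, 1.0]], 'camera_from_world': [[0.7223, -0.6914, 0.0165, -0.4417], [-0.4939, -0.5324, -0.6875, 0.377], [0.4841, 0.4884, -0.726, 1.2794], [0.0, 0.0, 0.0, 1.0]]}
top {'mtx': [[507.7454, 0.0, 317.2463], [0.0, 507.7454, 198.2681], [0.0, 0.0, 1.0]], 'camera_from_world': [[0.0011, -1.0, 0.0049, -0.0024], [-0.9979, -0.0014, -0.0646, 0.6039], [0.0646, -0.0048, -0.9979, 1.8196], [0.0, 0.0, 0.0, 1.0]]}
wrist {'mtx': [[309.7069, 0.0, 320.9051], [0.0, 309.7069, 202.875], [0.0, 0.0, 1.0]], 'tool_from_camera': [[1.0, -0.0002, 0.0005, -0.0014], [-0.0006, -0.3201, 0.9474, -0.1453], [-0.0001, -0.9474, -0.3201, 0.0837], [0.0, 0.0, 0.0, 1.0]]}
```

View pics/side0.png

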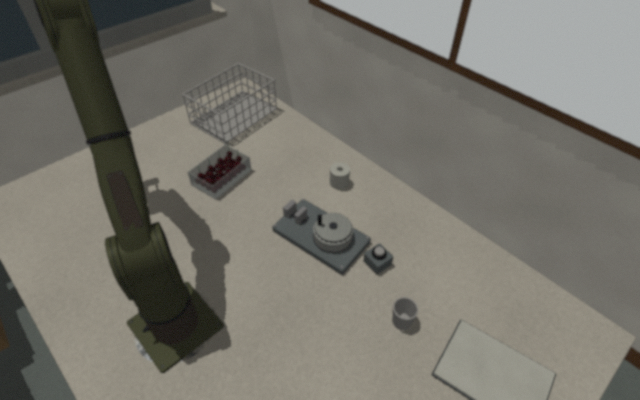

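View pics/top0.png

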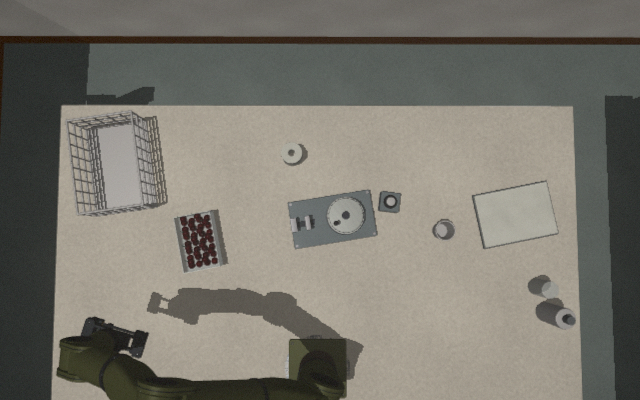

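View pics/wrist0.png

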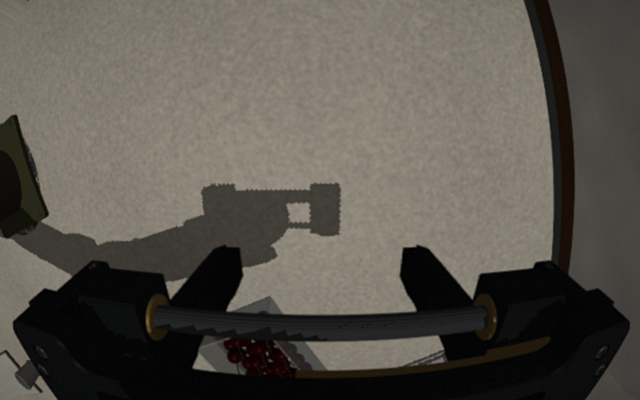

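```bash
python3 - <<'E'
import cv2, numpy as np
t=np.load("top0.npz")["img"][170:270,270:430,::-1]; cv2.imwrite("pics/topc.png",cv2.resize(t,None,fx=5,fy=5,interpolation=2))
t=np.load("side0.npz")["img"][180:290,260:420,::-1]; cv2.imwrite("pics/sidec.png",cv2.resize(t,None,fx=5,fy=5,interpolation=2))
E
```

```text
(no output)
```

View pics/topc.png

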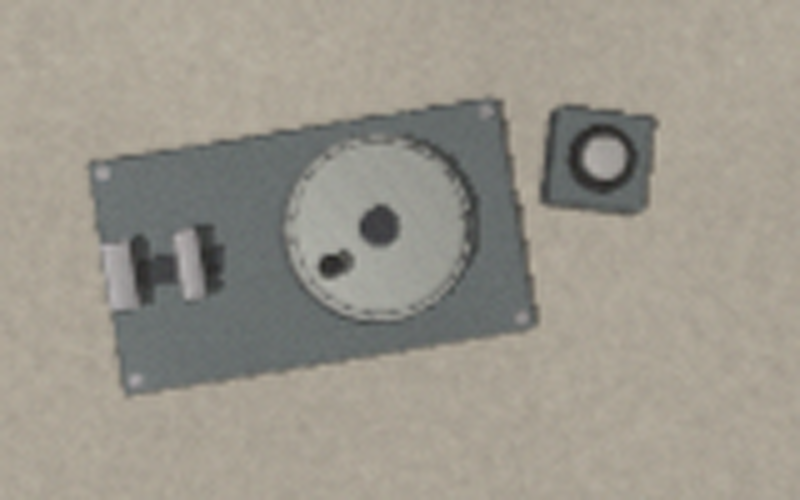

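View pics/sidec.png

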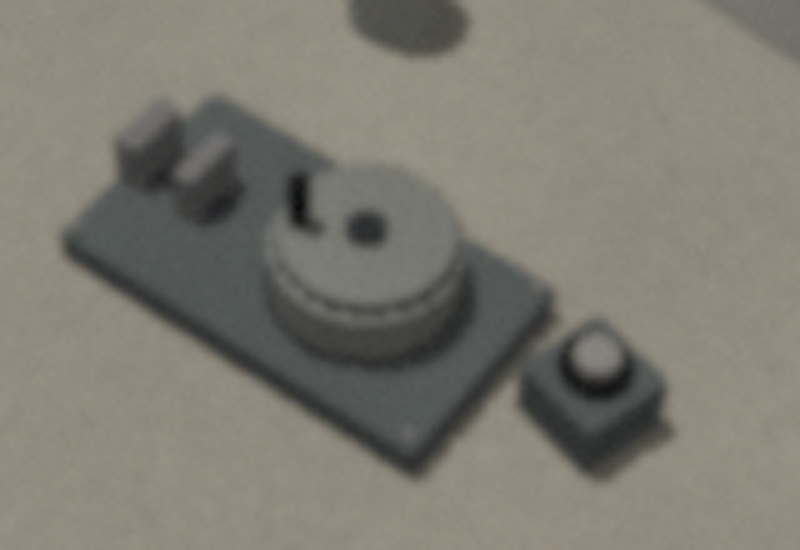

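```bash
cat > h.py <<'E'
import cv2, numpy as np
from scipy.spatial.transform import Rotation as R
def ray(d,uv,z):
    K=d["mtx"];T=d["camera_from_world"];Rm=T[:3,:3];c=-Rm.T@T[:3,3]
    v=Rm.T@np.linalg.solve(K,[uv[0],uv[1],1]); return c+v*(z-c[2])/v[2]
E
python3 - <<'E'
from h import *
t=dict(np.load("top0.npz"));s=dict(np.load("side0.npz"))
f=lambda u,v,o:((u+.5)/5-.5+o[0],(v+.5)/5-.5+o[1])
to=(270,170);so=(260,180)
for n,u,z in [("hub",(379,226),.091),("pegtop",(328,265),.133),("key",(605,158),.072),("c1",(95,160),.03),("c2",(500,98),.03),("c3",(537,325),.03),("c4",(127,396),.03)]:
    print(n,ray(t,f(*u,to),z))
for n,u,z in [("hub",(367,229),.091),("pegtop",(299,180),.133),("key",(598,358),.072)]:
    print("side",n,ray(s,f(*u,so),z))
g=t["img"].astype(int);m=(g.min(2)>150)
im=t["img"][170:270,270:430];m=cv2.inRange(im,(140,140,130),(255,255,255));
for n in (0,):
    hsv=cv2.cvtColor(im,cv2.COLOR_RGB2HSV);m=cv2.inRange(hsv,(0,0,135),(180,25,255));cs,_=cv2.findContours(m,0,1)
    for c in cs:
        if cv2.contourArea(c)>40:
            e=cv2.fitEllipse(c);print(e,cv2.contourArea(c));print(ray(t,(e[0][0]+270,e[0][1]+170),.091),ray(t,(e[0][0]+270,e[0][1]+170),.072))
st={}
from plant import r
st=r.get_state();M=R.from_quat(st["eef_rot"]).as_matrix();print(M,st["tool_pos"],st["clock"])
E
```

```text
hub [ 0.54188159 -0.09917252  0.091     ]
pegtop [ 0.51405974 -0.06200135  0.133     ]
key [ 0.59055427 -0.25958032  0.072     ]
c1 [0.59110352 0.10150844 0.03      ]
c2 [ 0.63630152 -0.1904128   0.03      ]
c3 [ 0.47296003 -0.21605327  0.03      ]
c4 [0.42198563 0.07782299 0.03      ]
side hub [ 0.54579151 -0.0957533   0.091     ]
side pegtop [ 0.5171993  -0.06098911  0.133     ]
side key [ 0.59033119 -0.26032837  0.072     ]
((22.868024826049805, 54.44696044921875), (5.662326335906982, 16.065576553344727), 170.2890167236328) 57.5
[0.50819881 0.08318345 0.091     ] [0.50844735 0.08400162 0.072     ]
((74.63609313964844, 45.447959899902344), (34.29892349243164, 34.589454650878906), 170.77952575683594) 921.0
[ 0.5396271  -0.09651192  0.091     ] [ 0.54021419 -0.09762944  0.072     ]
[[ 2.80939224e-01 -2.65319810e-04 -9.59725524e-01]
 [ 9.59724504e-01 -1.40649374e-03  2.80939314e-01]
 [-1.42438671e-03 -9.99998976e-01 -1.40505336e-04]] [0.17553633 0.59934241 0.23808984] 0.15
```

```bash
python3 -m inch '[[-20,0,-19,0,0,0],[-28,0,-26,0,0,0],[-28,0,-26,0,0,0],[-28,0,-26,0,0,0],[-28,0,-26,0,0,0],[-28,0,-26,0,0,0],[-28,0,-26,0,0,0],[-28,0,-26,0,0,0]]' 50 20; python3 -c "
from plant import r;print(r.get_state())"
```

```text
clock: 0.82
tool_pos: [0.3082, 0.3343, 0.2387]
eef_rot: [0.566, 0.424, -0.424, -0.566]
contact_force: [0.8, -0.9, -0.0]
opening: 0.572
{'clock': 0.8167, 'q': array([-0.76976559,  0.47812802, -0.23454259,  2.05708721,  0.18382912,
        0.62575441,  0.15803439]), 'qd': array([ 0.94624902, -0.20050682, -0.05366001,  0.46236812,  0.04776419,
       -0.26575405,  0.79280349]), 'joint_torque': array([ -6.15418419, -38.33872318,  -1.65270455, -11.21855468,
        -0.1953108 ,   0.40835068,  -0.88722596]), 'tool_pos': array([0.3082428 , 0.33426669, 0.23869774]), 'eef_rot': array([ 0.56586193,  0.42408999, -0.42411309, -0.56575263]), 'contact_force': array([ 0.81656572, -0.8581929 , -0.03319845]), 'moment': array([-0.0136758 , -0.09032765,  0.04740346]), 'opening': 0.5716211495099401}
```

```bash
python3 -m inch '[[-28,2,-26,0,0.06,0],[-28,2,-27,0,0.06,0],[-28,2,-28,0,0.06,0],[-28,2,-30,0,0.06,0],[-28,2,-32,0,0.06,0],[-25,2,-33,0,0.06,0],[-20,2,-33,0,0.06,0],[-16,2,-28,0,0.06,0],[-10,0,-18,0,0.06,0],[0,0,0,0,0.06,0],[0,0,0,0,0,0],[0,0,0,0,0,0]]'; cat >> h.py <<'E'
HUB=np.array([.543,-.098]);PEG=np.array([.515,-.0615])
def need(p,yaw,st):
    M=R.from_quat(st["eef_rot"]).as_matrix();d=M.T@(np.array(p)-st["tool_pos"])*1000
    cy=np.arctan2(M[1,0],M[0,0]);print("yaw",np.degrees(cy),"shift mm",d.round(1),"turn y",round(-(np.radians(yaw)-cy),3),"tilt",M[:,1].round(4))
E
python3 -c "
from h import *
from plant import r;st=r.get_state();print(st['q'].round(3));need((*PEG,.2),37.5,st)"
```

```text
clock: 1.82
tool_pos: [0.4281, 0.0271, 0.2227]
eef_rot: [-0.666, -0.238, 0.238, 0.666]
contact_force: [-0.2, 0.2, 0.4]
opening: 0.566
[-0.101  0.473 -0.103  2.149  0.093  0.524  0.414]
yaw 39.407436681166956 shift mm [  10.9   22.6 -123.6] turn y 0.033 tilt [-3.e-04  2.e-04 -1.e+00]
```

```bash
python3 -c "
from h import *
from plant import r;st=r.get_state();d=r.snapshot('wrist');np.savez('wrist1.npz',**d,p=st['tool_pos'],o=st['eef_rot']);cv2.imwrite('pics/wrist1.png',d['img'][:,:,::-1])"
```

```text
(no output)
```

View pics/wrist1.png

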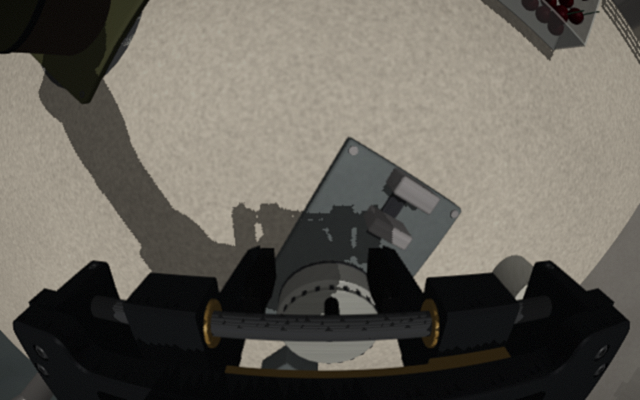

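```bash
python3 -m inch '[[3,5,-30,0,0.033,0],[3,6,-32,0,0,0],[3,6,-32,0,0,0],[2,5,-20,0,0,0],[0,0,-9,0,0,0],[0,0,0,0,0,0],[0,0,0,0,0,0]]'; python3 -c "
from h import *
from plant import r;st=r.get_state();need((*PEG,.2),37.5,st);d=r.snapshot('wrist');np.savez('wrist2.npz',**d,p=st['tool_pos'],o=st['eef_rot']);cv2.imwrite('pics/wrist2.png',d['img'][:,:,::-1]);print(st['contact_force'])"
```

```text
clock: 2.45
tool_pos: [0.5117, -0.062, 0.2007]
eef_rot: [-0.669, -0.227, 0.228, 0.67]
contact_force: [-0.2, 0.9, 0.5]
opening: 0.568
yaw 37.5233739135419 shift mm [ 2.9  0.7 -1.6] turn y 0.0 tilt [-0.0011  0.0011 -1.    ]
[-0.17522866  0.88216266  0.51086581]
```

View pics/wrist2.png

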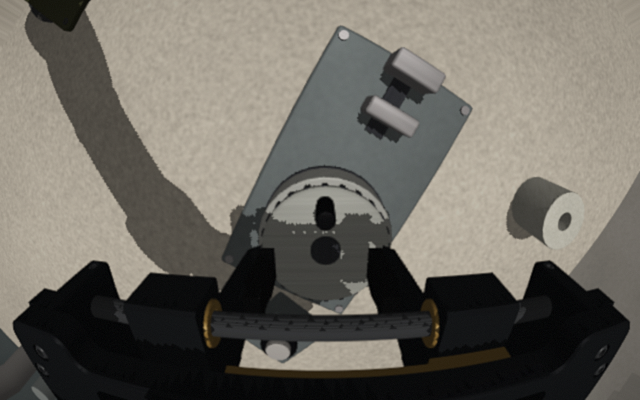

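```bash
cat >> h.py <<'E'
def wray(d,uv,z):
    K=d["mtx"];x=(uv[0]-K[0,2])/K[0,0];y=(uv[1]-K[1,2])/K[1,1];r=np.hypot(x,y)
    v=np.array([np.sin(r)*x/r,np.sin(r)*y/r,np.cos(r)]);T=d["tool_from_camera"];M=R.from_quat(d["o"]).as_matrix()
    c=d["p"]+M@T[:3,3];v=M@T[:3,:3]@v;return c+v*(z-c[2])/v[2]
E
python3 -c "
from h import *
d=dict(np.load('wrist2.npz'))
print('hub',wray(d,(326,250),.091),'pegtop',wray(d,(324.5,222.5),.133),'key',wray(d,(278,350),.072))
im=d['img'][150:290,220:420,::-1];cv2.imwrite('pics/w2c.png',cv2.resize(im,None,fx=4,fy=4,interpolation=2))"
```

```text
hub [ 0.54438184 -0.09865571  0.091     ] pegtop [ 0.51557224 -0.06449357  0.133     ] key [ 0.59115485 -0.25414952  0.072     ]
```

View pics/w2c.png

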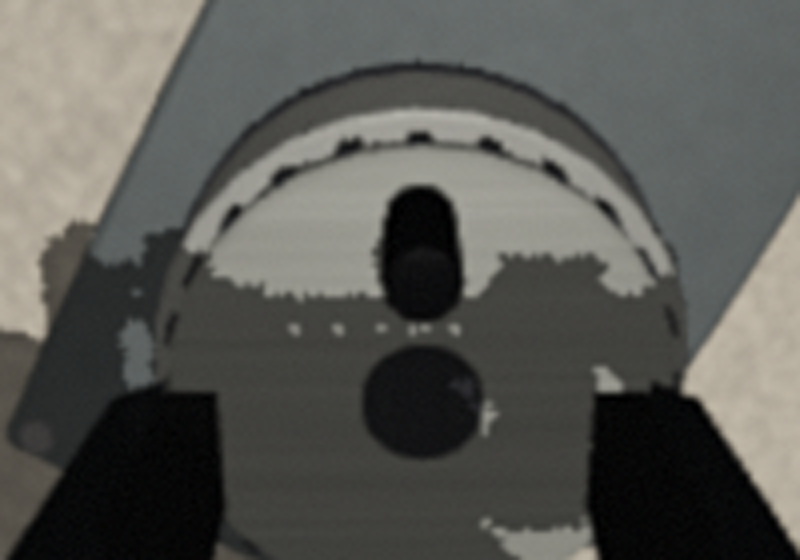

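```bash
python3 -m inch '[[2.4,10,-2.7,0,0,0],[0,20,0,0,0,0],[0,25,0,0,0,0],[0,25,0,0,0,0],[0,15,0,0,0,0],[0,7,0,0,0,0],[0,0,0,0,0,0],[0,0,0,0,0,0]]'; python3 -c "
from h import *
from plant import r;st=r.get_state();need((.5153,-.0627,.097),37.5,st);print(st['q'].round(2))"
```

```text
clock: 3.17
tool_pos: [0.516, -0.0634, 0.0989]
eef_rot: [-0.669, -0.227, 0.227, 0.67]
contact_force: [-0.0, 0.4, 0.6]
opening: 0.563
yaw 37.485181387039454 shift mm [-0.1  1.9  0.9] turn y -0.0 tilt [-2.e-04  3.e-04 -1.e+00]
[ 0.08  0.78 -0.07  2.    0.14  0.37  0.55]
```

Close on the peg.

```bash
python3 -m inch '[[0,1,0.5,0,0,0],[0,0,0,0,0,0],[0,0,0,0,0,0],[0,0,0,0,0,0],[0,0,0,0,0,0],[0,0,0,0,0,0]]' 10 20; python3 -c "
from h import *
from plant import r;st=r.get_state();need((.5153,-.0627,.097),37.5,st);print(R.from_quat(st['eef_rot']).as_matrix().T@st['contact_force'])"
```

```text
clock: 3.67
tool_pos: [0.5159, -0.0638, 0.0981]
eef_rot: [0.67, 0.227, -0.227, -0.67]
contact_force: [0.3, 0.8, 1.9]
opening: 0.173
yaw 37.40918081823184 shift mm [0.1 1.1 1.2] turn y -0.002 tilt [ 7.e-04  0.e+00 -1.e+00]
[ 0.73586803 -1.92537292  0.41224406]
```

```bash
cat > rd.py <<'E'
from h import *
from plant import r
st=r.get_state();M=R.from_quat(st['eef_rot']).as_matrix();H=np.array([.5437,-.0982])
v=st['tool_pos'][:2]-H;f=M.T@st['contact_force']
print(f"t{st['clock']:.2f} F {f[0]:.1f} {f[1]:.1f} {f[2]:.1f} ang {np.degrees(np.arctan2(v[1],v[0])):.1f} R {np.hypot(*v)*1000:.1f} yaw+90 {np.degrees(np.arctan2(M[1,0],M[0,0]))+90:.1f} z {st['tool_pos'][2]:.4f} op {st['opening']:.3f} q7 {st['q'][6]:.2f}")
E
python3 rd.py
python3 -m inch '[[-2,0,0,0,-0.044,0],[0,0,0,0,0,0]]'>/dev/null; python3 rd.py
python3 -m inch '[[-2,0,0,0,-0.044,0],[0,0,0,0,0,0]]'>/dev/null; python3 rd.py
python3 -m inch '[[-2,0,0,0,-0.044,0],[0,0,0,0,0,0]]'>/dev/null; python3 rd.py
```

```text
t3.67 F 0.7 -1.9 0.4 ang 128.9 R 44.2 yaw+90 127.4 z 0.0981 op 0.173 q7 0.55
t3.83 F 2.4 -0.4 0.3 ang 130.2 R 44.2 yaw+90 130.0 z 0.0981 op 0.176 q7 0.58
t4.00 F 4.6 0.8 0.0 ang 131.2 R 44.1 yaw+90 132.5 z 0.0981 op 0.172 q7 0.60
t4.17 F 4.8 -0.9 0.0 ang 133.5 R 44.1 yaw+90 135.0 z 0.0981 op 0.172 q7 0.63
```

```bash

python3 -m inch '[[-2,0,0,0,-0.044,0],[0,0,0,0,0,0]]'>/dev/null; python3 rd.py
python3 -m inch '[[-2,0,0,0,-0.044,0],[0,0,0,0,0,0]]'>/dev/null; python3 rd.py
python3 -m inch '[[-2,0,0,0,-0.044,0],[0,0,0,0,0,0]]'>/dev/null; python3 rd.py
```

```text
t4.33 F 3.2 -0.7 -0.8 ang 137.1 R 44.2 yaw+90 137.5 z 0.0981 op 0.173 q7 0.66
t4.50 F 1.5 -3.0 -1.4 ang 141.8 R 44.2 yaw+90 140.0 z 0.0980 op 0.175 q7 0.69
t4.67 F -1.0 -3.4 -2.9 ang 146.0 R 44.3 yaw+90 142.4 z 0.0979 op 0.172 q7 0.71
```

```bash

python3 -m inch '[[-2,0,-0.3,0,-0.044,0],[0,0,0,0,0,0]]'>/dev/null; python3 rd.py
python3 -m inch '[[-2,0,-0.2,0,-0.044,0],[0,0,0,0,0,0]]'>/dev/null; python3 rd.py
python3 -m inch '[[-2,0,-0.2,0,-0.044,0],[0,0,0,0,0,0]]'>/dev/null; python3 rd.py
```

```text
t4.83 F -0.3 -2.4 -2.0 ang 148.6 R 44.2 yaw+90 144.9 z 0.0979 op 0.173 q7 0.74
t5.00 F -0.5 -3.4 -2.9 ang 150.6 R 44.2 yaw+90 147.4 z 0.0979 op 0.173 q7 0.77
t5.17 F -0.5 -4.5 -3.2 ang 152.8 R 44.2 yaw+90 150.0 z 0.0979 op 0.174 q7 0.80
```

```bash

python3 -m inch '[[-2,-0.4,-0.4,0,-0.044,0],[0,0,0,0,0,0]]'>/dev/null; python3 rd.py
python3 -m inch '[[-2,-0.3,-0.3,0,-0.044,0],[0,0,0,0,0,0]]'>/dev/null; python3 rd.py
python3 -m inch '[[-2,0,-0.2,0,-0.044,0],[0,0,0,0,0,0]]'>/dev/null; python3 rd.py
```

```text
t5.33 F 1.6 0.4 -2.8 ang 154.1 R 44.1 yaw+90 152.5 z 0.0980 op 0.175 q7 0.83
t5.50 F 4.7 2.9 -2.8 ang 154.9 R 44.0 yaw+90 155.1 z 0.0982 op 0.172 q7 0.86
t5.67 F 4.4 2.1 -1.7 ang 156.5 R 44.0 yaw+90 157.7 z 0.0982 op 0.173 q7 0.89
```

```bash

python3 -m inch '[[-2,0.2,-0.1,0,-0.044,0],[0,0,0,0,0,0]]'>/dev/null; python3 rd.py
python3 -m inch '[[-2,0,-0.1,0,-0.044,0],[0,0,0,0,0,0]]'>/dev/null; python3 rd.py
```

```text
t5.83 F 4.6 0.5 -2.9 ang 159.3 R 44.0 yaw+90 160.2 z 0.0981 op 0.173 q7 0.91
t6.00 F 2.9 1.0 -3.1 ang 163.0 R 44.0 yaw+90 162.7 z 0.0981 op 0.173 q7 0.94
```

```bash

python3 -m inch '[[-2,0,-0.1,0,-0.044,0],[0,0,0,0,0,0]]'>/dev/null; python3 rd.py
python3 -m inch '[[-2,0,-0.1,0,-0.044,0],[0,0,0,0,0,0]]'>/dev/null; python3 rd.py
```

```text
t6.17 F 0.9 1.1 -4.1 ang 167.5 R 44.0 yaw+90 165.1 z 0.0981 op 0.176 q7 0.97
t6.33 F 0.1 1.2 -4.4 ang 171.3 R 44.0 yaw+90 167.6 z 0.0981 op 0.173 q7 1.00
```

```bash

python3 -m inch '[[-2,0,-0.5,0,-0.044,0],[0,0,0,0,0,0]]'>/dev/null; python3 rd.py
python3 -m inch '[[-2,0,-0.5,0,-0.044,0],[0,0,0,0,0,0]]'>/dev/null; python3 rd.py
```

```text
t6.50 F 0.1 1.6 -3.3 ang 173.8 R 43.9 yaw+90 170.1 z 0.0981 op 0.178 q7 1.03
t6.67 F 0.5 1.0 -3.4 ang 176.2 R 43.9 yaw+90 172.6 z 0.0981 op 0.176 q7 1.06
```

```bash

python3 -m inch '[[-2,0,-0.4,0,-0.044,0],[0,0,0,0,0,0]]'>/dev/null; python3 rd.py
python3 -m inch '[[-1,0,-0.2,0,-0.022,0],[0,0,0,0,0,0]]'>/dev/null; python3 rd.py
```

```text
t6.83 F 0.4 0.5 -3.1 ang 178.0 R 43.8 yaw+90 175.2 z 0.0981 op 0.174 q7 1.10
t7.00 F 2.3 0.7 -1.5 ang 178.5 R 43.7 yaw+90 176.6 z 0.0981 op 0.174 q7 1.11
```

```bash

python3 -m inch '[[-1,0,-0.1,0,-0.022,0],[0,0,0,0,0,0]]'>/dev/null; python3 rd.py
python3 -m inch '[[-1,0,-0.1,0,-0.022,0],[0,0,0,0,0,0]]'>/dev/null; python3 rd.py
```

```text
t7.17 F 5.2 -0.4 -0.0 ang 179.2 R 43.7 yaw+90 177.9 z 0.0981 op 0.175 q7 1.13
t7.33 F 5.6 0.1 -0.7 ang -179.8 R 43.7 yaw+90 179.2 z 0.0981 op 0.172 q7 1.14
```

```bash

python3 -m inch '[[-1,0,-0.1,0,-0.022,0],[0,0,0,0,0,0]]'>/dev/null; python3 rd.py
python3 -m inch '[[-1,0,-0.1,0,-0.022,0],[0,0,0,0,0,0]]'>/dev/null; python3 rd.py
```

```text
t7.50 F 5.2 -1.0 -0.0 ang -178.2 R 43.7 yaw+90 180.5 z 0.0981 op 0.174 q7 1.16
t7.67 F 5.3 -1.5 0.8 ang -176.4 R 43.7 yaw+90 181.7 z 0.0981 op 0.175 q7 1.18
```

```bash

python3 -m inch '[[-2,0,-0.1,0,-0.044,0],[0,0,0,0,0,0]]'>/dev/null; python3 rd.py
python3 -m inch '[[-2,0,-0.1,0,-0.044,0],[0,0,0,0,0,0]]'>/dev/null; python3 rd.py
```

```text
t7.83 F 1.6 -0.6 -0.6 ang -172.3 R 43.7 yaw+90 184.2 z 0.0981 op 0.173 q7 1.21
t8.00 F 0.1 0.6 -1.3 ang -168.3 R 43.7 yaw+90 186.6 z 0.0981 op 0.177 q7 1.24
```

```bash

python3 -m inch '[[-2,0,-0.1,0,-0.044,0],[0,0,0,0,0,0]]'>/dev/null; python3 rd.py
python3 -m inch '[[-2,0,-0.1,0,-0.044,0],[0,0,0,0,0,0]]'>/dev/null; python3 rd.py
```

```text
t8.17 F 0.0 1.8 -2.8 ang -165.0 R 43.6 yaw+90 189.0 z 0.0981 op 0.171 q7 1.27
t8.33 F -0.3 0.9 -1.7 ang -162.9 R 43.5 yaw+90 191.6 z 0.0982 op 0.177 q7 1.31
```

```bash

python3 -m inch '[[-1,0,-0.1,0,-0.022,0],[0,0,0,0,0,0]]'>/dev/null; python3 rd.py
python3 -m inch '[[-1,0,-0.1,0,-0.022,0],[0,0,0,0,0,0]]'>/dev/null; python3 rd.py
```

```text
t8.50 F 0.6 3.0 -1.8 ang -162.5 R 43.5 yaw+90 192.9 z 0.0982 op 0.174 q7 1.32
t8.67 F -0.3 2.0 -1.3 ang -161.4 R 43.5 yaw+90 194.2 z 0.0982 op 0.175 q7 1.34
```

```bash

python3 -m inch '[[-1,0.2,-0.1,0,-0.022,0],[0,0,0,0,0,0]]'>/dev/null; python3 rd.py
python3 -m inch '[[-1,0.2,-0.1,0,-0.022,0],[0,0,0,0,0,0]]'>/dev/null; python3 rd.py
```

```text
t8.83 F 0.5 0.1 -0.9 ang -160.0 R 43.5 yaw+90 195.5 z 0.0981 op 0.175 q7 1.36
t9.00 F 0.4 -3.8 -0.0 ang -158.6 R 43.5 yaw+90 196.8 z 0.0980 op 0.170 q7 1.37
```

```bash

python3 -m inch '[[-1,0,-0.1,0,-0.022,0],[0,0,0,0,0,0]]'>/dev/null; python3 rd.py
python3 -m inch '[[-1,0,-0.1,0,-0.022,0],[0,0,0,0,0,0]]'>/dev/null; python3 rd.py
```

```text
t9.17 F 0.2 -3.4 1.9 ang -157.3 R 43.5 yaw+90 198.1 z 0.0980 op 0.173 q7 1.39
t9.33 F 0.5 -5.6 1.7 ang -156.6 R 43.5 yaw+90 199.3 z 0.0980 op 0.176 q7 1.41
```

```bash

python3 -m inch '[[-1,0,-0.1,0,-0.022,0],[0,0,0,0,0,0]]'>/dev/null; python3 rd.py
python3 -m inch '[[-1,0,-0.1,0,-0.022,0],[0,0,0,0,0,0]]'>/dev/null; python3 rd.py
```

```text
t9.50 F 1.3 -6.3 1.6 ang -155.9 R 43.5 yaw+90 200.6 z 0.0979 op 0.170 q7 1.43
t9.67 F 3.2 -6.2 1.5 ang -155.2 R 43.5 yaw+90 201.9 z 0.0979 op 0.172 q7 1.44
```

```bash

python3 -m inch '[[-1,-0.2,0.1,0,-0.022,0],[0,0,0,0,0,0]]'>/dev/null; python3 rd.py
python3 -m inch '[[-1,-0.1,0.1,0,-0.022,0],[0,0,0,0,0,0]]'>/dev/null; python3 rd.py
```

```text
t9.83 F 5.4 -6.2 1.1 ang -154.5 R 43.5 yaw+90 203.2 z 0.0980 op 0.176 q7 1.46
t10.00 F 5.4 -4.8 0.7 ang -153.5 R 43.5 yaw+90 204.4 z 0.0979 op 0.176 q7 1.48
```

```bash

python3 -m inch '[[-1,0,0,0,-0.022,0],[0,0,0,0,0,0]]'>/dev/null; python3 rd.py
python3 -m inch '[[-1,0,0,0,-0.022,0],[0,0,0,0,0,0]]'>/dev/null; python3 rd.py
```

```text
t10.17 F 7.0 -4.5 1.3 ang -152.8 R 43.5 yaw+90 205.7 z 0.0980 op 0.173 q7 1.50
t10.33 F 8.0 -4.9 1.3 ang -152.0 R 43.5 yaw+90 207.0 z 0.0979 op 0.174 q7 1.51
```

```bash

python3 -m inch '[[-1,0,0,0,-0.022,0],[0,0,0,0,0,0]]'>/dev/null; python3 rd.py
```

```text
t10.50 F 8.5 -5.5 0.6 ang -151.4 R 43.5 yaw+90 208.3 z 0.0979 op 0.172 q7 1.53
```

```bash

python3 -m inch '[[-1,0,0,0,-0.022,0],[0,0,0,0,0,0]]'>/dev/null; python3 rd.py
```

```text
t10.67 F 9.2 -6.4 -0.3 ang -150.7 R 43.5 yaw+90 209.6 z 0.0979 op 0.172 q7 1.55
```

```bash

python3 -m inch '[[-1,-0.2,0,0,-0.022,0],[0,0,0,0,0,0]]'>/dev/null; python3 rd.py
```

```text
t10.83 F 10.1 -5.3 1.5 ang -150.1 R 43.5 yaw+90 210.8 z 0.0979 op 0.171 q7 1.57
```

```bash

python3 -m inch '[[2,-0.3,0,0,0.044,0],[0,0,0,0,0,0]]'>/dev/null; python3 rd.py
python3 -m inch '[[2,-0.2,0,0,0.044,0],[0,0,0,0,0,0]]'>/dev/null; python3 rd.py
python3 -m inch '[[2,0,0,0,0.044,0],[0,0,0,0,0,0]]'>/dev/null; python3 rd.py
python3 -m inch '[[2,0,0,0,0.044,0],[0,0,0,0,0,0]]'>/dev/null; python3 rd.py
```

```text
t11.00 F 8.4 -1.1 0.4 ang -151.9 R 43.5 yaw+90 208.2 z 0.0981 op 0.175 q7 1.53
t11.17 F 6.8 1.6 -0.8 ang -153.3 R 43.4 yaw+90 205.6 z 0.0982 op 0.175 q7 1.50
t11.33 F 4.7 3.3 -1.0 ang -154.6 R 43.4 yaw+90 203.1 z 0.0982 op 0.173 q7 1.46
t11.50 F 3.0 6.0 -1.5 ang -155.8 R 43.4 yaw+90 200.6 z 0.0983 op 0.174 q7 1.43
```

```bash

python3 -m inch '[[2,0,0,0,0.044,0],[0,0,0,0,0,0]]'>/dev/null; python3 rd.py
python3 -m inch '[[2,0,0,0,0.044,0],[0,0,0,0,0,0]]'>/dev/null; python3 rd.py
```

```text
t11.67 F 0.4 6.6 -1.6 ang -157.1 R 43.4 yaw+90 198.0 z 0.0984 op 0.180 q7 1.39
t11.83 F -0.1 7.4 -1.1 ang -159.6 R 43.4 yaw+90 195.5 z 0.0984 op 0.171 q7 1.36
```

```bash

python3 -m inch '[[2,0.3,0,0,0.044,0],[0,0,0,0,0,0]]'>/dev/null; python3 rd.py
python3 -m inch '[[2,0.2,0,0,0.044,0],[0,0,0,0,0,0]]'>/dev/null; python3 rd.py
```

```text
t12.00 F -0.2 6.4 -0.7 ang -162.3 R 43.4 yaw+90 193.0 z 0.0983 op 0.175 q7 1.32
t12.17 F -0.8 4.1 0.3 ang -165.2 R 43.4 yaw+90 190.5 z 0.0983 op 0.172 q7 1.29
```

```bash

python3 -m inch '[[2,0,0,0,0.044,0],[0,0,0,0,0,0]]'>/dev/null; python3 rd.py
python3 -m inch '[[2,0,0,0,0.044,0],[0,0,0,0,0,0]]'>/dev/null; python3 rd.py
```

```text
t12.33 F 0.2 3.0 0.6 ang -168.0 R 43.4 yaw+90 188.0 z 0.0983 op 0.174 q7 1.26
t12.50 F 0.5 3.5 0.4 ang -170.9 R 43.4 yaw+90 185.5 z 0.0983 op 0.169 q7 1.22
```

```bash

python3 -m inch '[[1.5,0,0,0,0.033,0],[0,0,0,0,0,0]]'>/dev/null; python3 rd.py
python3 -m inch '[[1.5,0,0,0,0.033,0],[0,0,0,0,0,0]]'>/dev/null; python3 rd.py
```

```text
t12.67 F 0.2 3.2 1.4 ang -173.0 R 43.4 yaw+90 183.5 z 0.0983 op 0.173 q7 1.20
t12.83 F 0.1 2.4 2.7 ang -174.9 R 43.4 yaw+90 181.5 z 0.0983 op 0.174 q7 1.17
```

```bash

python3 -m inch '[[1.5,0.1,0.3,0,0.033,0],[0,0,0,0,0,0]]'>/dev/null; python3 rd.py
python3 -m inch '[[1.5,0,0.2,0,0.033,0],[0,0,0,0,0,0]]'>/dev/null; python3 rd.py
```

```text
t13.00 F -3.1 3.3 1.8 ang -175.7 R 43.5 yaw+90 179.6 z 0.0982 op 0.176 q7 1.15
t13.17 F -5.5 1.8 2.5 ang -176.8 R 43.6 yaw+90 177.6 z 0.0982 op 0.170 q7 1.12
```

```bash

python3 -m inch '[[1.5,0,0.2,0,0.033,0],[0,0,0,0,0,0]]'>/dev/null; python3 rd.py
python3 -m inch '[[1.5,0,0.2,0,0.033,0],[0,0,0,0,0,0]]'>/dev/null; python3 rd.py
```

```text
t13.33 F -5.8 4.0 1.2 ang -178.6 R 43.6 yaw+90 175.7 z 0.0982 op 0.172 q7 1.10
t13.50 F -4.1 3.7 0.8 ang 178.7 R 43.6 yaw+90 173.9 z 0.0982 op 0.172 q7 1.08
```

```bash

python3 -m inch '[[2,0.1,0.1,0,0.044,0],[0,0,0,0,0,0]]'>/dev/null; python3 rd.py
python3 -m inch '[[2,0,0.1,0,0.044,0],[0,0,0,0,0,0]]'>/dev/null; python3 rd.py
python3 -m inch '[[2,0,0.1,0,0.044,0],[0,0,0,0,0,0]]'>/dev/null; python3 rd.py
```

```text
t13.67 F -2.7 1.5 1.9 ang 174.5 R 43.6 yaw+90 171.4 z 0.0982 op 0.175 q7 1.05
t13.83 F 0.6 2.3 2.3 ang 170.0 R 43.6 yaw+90 169.1 z 0.0982 op 0.172 q7 1.02
t14.00 F 0.2 1.1 2.3 ang 166.8 R 43.7 yaw+90 166.6 z 0.0982 op 0.176 q7 0.99
```

```bash

python3 -m inch '[[1.5,0,0.1,0,0.033,0],[0,0,0,0,0,0]]'>/dev/null; python3 rd.py
python3 -m inch '[[1.5,0,0.1,0,0.033,0],[0,0,0,0,0,0]]'>/dev/null; python3 rd.py
python3 -m inch '[[1.5,0,0.1,0,0.033,0],[0,0,0,0,0,0]]'>/dev/null; python3 rd.py
```

```text
t14.17 F 0.7 1.4 2.6 ang 165.8 R 43.7 yaw+90 164.6 z 0.0982 op 0.176 q7 0.96
t14.33 F 1.1 1.9 1.6 ang 164.4 R 43.7 yaw+90 162.7 z 0.0982 op 0.172 q7 0.94
t14.50 F -0.4 1.5 1.3 ang 162.6 R 43.7 yaw+90 160.7 z 0.0982 op 0.175 q7 0.92
```

```bash

python3 -m inch '[[1.5,0,0.2,0,0.033,0],[0,0,0,0,0,0]]'>/dev/null; python3 rd.py
python3 -m inch '[[1.5,0,0.2,0,0.033,0],[0,0,0,0,0,0]]'>/dev/null; python3 rd.py
python3 -m inch '[[1.5,0,0.2,0,0.033,0],[0,0,0,0,0,0]]'>/dev/null; python3 rd.py
```

```text
t14.67 F 0.3 1.5 1.2 ang 160.7 R 43.8 yaw+90 158.8 z 0.0982 op 0.170 q7 0.90
t14.83 F -2.7 -0.1 0.5 ang 160.3 R 43.8 yaw+90 156.9 z 0.0981 op 0.173 q7 0.87
t15.00 F -4.7 2.2 -0.5 ang 159.4 R 43.9 yaw+90 154.9 z 0.0981 op 0.173 q7 0.85
```

```bash

python3 -m inch '[[2,0,0.1,0,0.044,0],[0,0,0,0,0,0]]'>/dev/null; python3 rd.py
python3 -m inch '[[2,0,0.1,0,0.044,0],[0,0,0,0,0,0]]'>/dev/null; python3 rd.py
python3 -m inch '[[2,0,0.1,0,0.044,0],[0,0,0,0,0,0]]'>/dev/null; python3 rd.py
python3 -m inch '[[1.5,0,0.1,0,0.033,0],[0,0,0,0,0,0]]'>/dev/null; python3 rd.py
```

```text
t15.17 F -5.2 1.1 -1.2 ang 157.1 R 44.0 yaw+90 152.3 z 0.0981 op 0.176 q7 0.82
t15.33 F -4.4 1.8 0.2 ang 153.6 R 44.0 yaw+90 149.9 z 0.0982 op 0.172 q7 0.79
t15.50 F -1.0 3.6 -1.0 ang 149.1 R 44.0 yaw+90 147.5 z 0.0982 op 0.173 q7 0.77
t15.67 F 0.7 2.8 -1.3 ang 145.6 R 44.0 yaw+90 145.7 z 0.0982 op 0.171 q7 0.75
```

```bash

python3 -m inch '[[1.5,0,0.1,0,0.033,0],[0,0,0,0,0,0]]'>/dev/null; python3 rd.py
python3 -m inch '[[1.5,0,0.1,0,0.033,0],[0,0,0,0,0,0]]'>/dev/null; python3 rd.py
python3 -m inch '[[1.5,0,0.1,0,0.033,0],[0,0,0,0,0,0]]'>/dev/null; python3 rd.py
python3 -m inch '[[1.5,0,0.1,0,0.033,0],[0,0,0,0,0,0]]'>/dev/null; python3 rd.py
```

```text
t15.83 F 1.0 3.8 -2.2 ang 143.9 R 44.1 yaw+90 143.8 z 0.0982 op 0.175 q7 0.72
t16.00 F 0.1 4.7 -3.2 ang 142.7 R 44.1 yaw+90 141.8 z 0.0982 op 0.171 q7 0.70
t16.17 F 0.1 4.5 -2.7 ang 141.1 R 44.2 yaw+90 139.9 z 0.0982 op 0.175 q7 0.68
t16.33 F 0.0 4.5 -3.6 ang 139.4 R 44.2 yaw+90 138.0 z 0.0982 op 0.172 q7 0.66
```

```bash

python3 -m inch '[[1.5,0,0.1,0,0.033,0],[0,0,0,0,0,0]]'>/dev/null; python3 rd.py
python3 -m inch '[[1.5,0,0.1,0,0.033,0],[0,0,0,0,0,0]]'>/dev/null; python3 rd.py
```

```text
t16.50 F 0.0 5.4 -4.8 ang 137.5 R 44.3 yaw+90 136.1 z 0.0982 op 0.170 q7 0.64
t16.67 F -0.3 4.6 -5.2 ang 136.4 R 44.4 yaw+90 134.2 z 0.0982 op 0.171 q7 0.62
```

Third bump is due; ease the radial pull (z inward) and the vertical.

```bash

python3 -m inch '[[1.5,0.2,-0.4,0,0.033,0],[0,0,0,0,0,0]]'>/dev/null; python3 rd.py
python3 -m inch '[[1.5,0.1,-0.3,0,0.033,0],[0,0,0,0,0,0]]'>/dev/null; python3 rd.py
```

```text
t16.83 F -1.2 1.5 -5.2 ang 136.0 R 44.4 yaw+90 132.2 z 0.0981 op 0.174 q7 0.60
t17.00 F -4.3 -1.0 -3.1 ang 135.6 R 44.5 yaw+90 130.3 z 0.0980 op 0.171 q7 0.58
```

```bash

python3 -m inch '[[1.5,0,-0.1,0,0.033,0],[0,0,0,0,0,0]]'>/dev/null; python3 rd.py
python3 -m inch '[[1.5,0,-0.1,0,0.033,0],[0,0,0,0,0,0]]'>/dev/null; python3 rd.py
python3 -m inch '[[1.5,0,-0.1,0,0.033,0],[0,0,0,0,0,0]]'>/dev/null; python3 rd.py
```

```text
t17.17 F -4.7 -1.6 -5.1 ang 134.5 R 44.5 yaw+90 128.4 z 0.0980 op 0.170 q7 0.56
t17.33 F -3.8 -1.2 -3.5 ang 132.3 R 44.5 yaw+90 126.5 z 0.0980 op 0.173 q7 0.54
t17.50 F -3.6 -1.6 -3.4 ang 129.6 R 44.5 yaw+90 124.7 z 0.0980 op 0.176 q7 0.52
```

```bash

python3 -m inch '[[1.5,0,-0.1,0,0.033,0],[0,0,0,0,0,0]]'>/dev/null; python3 rd.py
python3 -m inch '[[1.5,0,-0.1,0,0.033,0],[0,0,0,0,0,0]]'>/dev/null; python3 rd.py
python3 -m inch '[[1.5,0,-0.1,0,0.033,0],[0,0,0,0,0,0]]'>/dev/null; python3 rd.py
```

```text
t17.67 F -2.3 -2.0 -2.0 ang 124.9 R 44.4 yaw+90 122.9 z 0.0980 op 0.175 q7 0.50
t17.83 F 0.5 -1.8 0.1 ang 120.5 R 44.4 yaw+90 121.1 z 0.0981 op 0.173 q7 0.48
t18.00 F 0.4 -3.3 -0.3 ang 118.8 R 44.4 yaw+90 119.2 z 0.0980 op 0.172 q7 0.46
```

```bash

python3 -m inch '[[1.5,0,-0.1,0,0.033,0],[0,0,0,0,0,0]]'>/dev/null; python3 rd.py
python3 -m inch '[[1.5,0,-0.1,0,0.033,0],[0,0,0,0,0,0]]'>/dev/null; python3 rd.py
python3 -m inch '[[1.5,0,-0.1,0,0.033,0],[0,0,0,0,0,0]]'>/dev/null; python3 rd.py
```

```text
t18.17 F 0.6 -4.0 2.3 ang 117.5 R 44.3 yaw+90 117.3 z 0.0980 op 0.175 q7 0.44
t18.33 F 0.2 -4.3 2.9 ang 115.9 R 44.3 yaw+90 115.4 z 0.0980 op 0.171 q7 0.42
t18.50 F -0.5 -5.3 0.9 ang 113.9 R 44.3 yaw+90 113.5 z 0.0980 op 0.174 q7 0.40
```

```bash

python3 -m inch '[[1.5,-0.1,-0.1,0,0.033,0],[0,0,0,0,0,0]]'>/dev/null; python3 rd.py
python3 -m inch '[[1.5,-0.1,-0.1,0,0.033,0],[0,0,0,0,0,0]]'>/dev/null; python3 rd.py
python3 -m inch '[[1.5,0,-0.1,0,0.033,0],[0,0,0,0,0,0]]'>/dev/null; python3 rd.py
```

```text
t18.67 F -0.6 -5.9 3.8 ang 112.7 R 44.3 yaw+90 111.6 z 0.0980 op 0.175 q7 0.38
t18.83 F -1.5 -7.1 3.5 ang 112.4 R 44.4 yaw+90 109.7 z 0.0979 op 0.172 q7 0.36
t19.00 F -5.3 -9.6 2.4 ang 112.1 R 44.4 yaw+90 107.8 z 0.0978 op 0.174 q7 0.34
```

```bash

python3 -m inch '[[1.5,0,-0.1,0,0.033,0],[0,0,0,0,0,0]]'>/dev/null; python3 rd.py
python3 -m inch '[[1.5,0,-0.1,0,0.033,0],[0,0,0,0,0,0]]'>/dev/null; python3 rd.py
```

```text
t19.17 F -5.8 -10.6 3.9 ang 111.3 R 44.4 yaw+90 105.9 z 0.0978 op 0.173 q7 0.32
t19.33 F -5.5 -8.5 4.1 ang 109.1 R 44.4 yaw+90 104.0 z 0.0979 op 0.169 q7 0.30
```

Fourth bump underway at 112°. Relieve the vertical, and go on in small steps until it has faded (~100°), then a few mm more (next bump at ~88°).

```bash

python3 -m inch '[[1,-0.4,0.1,0,0.022,0],[0,0,0,0,0,0]]'>/dev/null; python3 rd.py
python3 -m inch '[[1,-0.2,0.1,0,0.022,0],[0,0,0,0,0,0]]'>/dev/null; python3 rd.py
python3 -m inch '[[1,0,0.1,0,0.022,0],[0,0,0,0,0,0]]'>/dev/null; python3 rd.py
```

```text
t19.50 F -5.4 -5.8 2.7 ang 107.6 R 44.4 yaw+90 102.8 z 0.0980 op 0.169 q7 0.28
t19.67 F -4.3 -3.8 2.8 ang 105.6 R 44.3 yaw+90 101.6 z 0.0981 op 0.173 q7 0.27
t19.83 F -2.0 -0.6 3.8 ang 102.1 R 44.3 yaw+90 100.3 z 0.0982 op 0.172 q7 0.26
```

```bash

python3 -m inch '[[1,0,0,0,0.022,0],[0,0,0,0,0,0]]'>/dev/null; python3 rd.py
```

```text
t20.00 F 0.4 2.5 4.5 ang 98.4 R 44.2 yaw+90 99.1 z 0.0983 op 0.168 q7 0.24
```

```bash

python3 -m inch '[[1,0,0,0,0.022,0],[0,0,0,0,0,0]]'>/dev/null; python3 rd.py
```

```text
t20.17 F 0.8 4.1 4.6 ang 96.7 R 44.1 yaw+90 97.8 z 0.0984 op 0.171 q7 0.23
```

```bash

python3 -m inch '[[1,0.2,0.2,0,0.022,0],[0,0,0,0,0,0]]'>/dev/null; python3 rd.py
python3 -m inch '[[1,0.1,0.2,0,0.022,0],[0,0,0,0,0,0],[0,0,0,0,0,0],[0,0,0,0,0,0]]'>/dev/null; python3 rd.py
```

```text
t20.33 F 0.0 2.6 5.0 ang 95.5 R 44.1 yaw+90 96.6 z 0.0983 op 0.173 q7 0.22
t20.67 F 1.3 0.9 5.9 ang 94.7 R 44.2 yaw+90 95.4 z 0.0983 op 0.172 q7 0.20
```

```bash

python3 -m inch '[[1,0,0.3,0,0.022,0],[0,0,0,0,0,0],[0,0,0,0,0,0],[0,0,0,0,0,0]]'>/dev/null; python3 rd.py
```

```text
t21.00 F 1.3 1.4 5.0 ang 93.7 R 44.1 yaw+90 94.1 z 0.0983 op 0.173 q7 0.19
```

```bash

python3 -m inch '[[0.8,0,0.3,0,0.018,0],[0,0,0,0,0,0],[0,0,0,0,0,0],[0,0,0,0,0,0]]'>/dev/null; python3 rd.py
```

```text
t21.33 F -0.2 1.9 4.7 ang 92.9 R 44.2 yaw+90 93.0 z 0.0983 op 0.177 q7 0.18
```

```bash

python3 -m inch '[[0,0,0,0,0,0],[0,0,0,0,0,0],[0,0,0,0,0,0],[0,0,0,0,0,0],[0,0,0,0,0,0],[0,0,0,0,0,0]]' 45 ; python3 rd.py
```

```text
clock: 21.83
tool_pos: [0.5415, -0.0546, 0.0984]
eef_rot: [0.707, 0.018, -0.018, -0.707]
contact_force: [0.5, 0.1, -0.4]
opening: 0.512
t21.83 F 0.5 0.4 0.1 ang 92.9 R 43.7 yaw+90 93.0 z 0.0984 op 0.512 q7 0.18
```

```bash

python3 -m inch '[[0,-8,0,0,0,0],[0,-16,0,0,0,0],[0,-20,0,0,0,0],[0,-20,0,0,0,0],[0,-15,0,0,0,0],[0,-8,0,0,0,0],[0,0,0,0,0,0],[0,0,0,0,0,0],[0,0,0,0,0,0]]'; python3 -c "
from h import *
from plant import r;st=r.get_state();need((.5905,-.259,.12),4,st);d=r.snapshot('wrist');np.savez('wrist3.npz',**d,p=st['tool_pos'],o=st['eef_rot']);cv2.imwrite('pics/wrist3.png',d['img'][:,:,::-1])
d=r.snapshot('top');np.savez('top3.npz',**d)"
```

```text
clock: 22.58
tool_pos: [0.5408, -0.054, 0.1846]
eef_rot: [-0.707, -0.018, 0.019, 0.707]
contact_force: [0.1, 0.1, -1.1]
opening: 0.508
yaw 2.98729253891083 shift mm [  39.1   64.5 -207.3] turn y -0.018 tilt [-1.5e-03  2.0e-04 -1.0e+00]
```

View pics/wrist3.png

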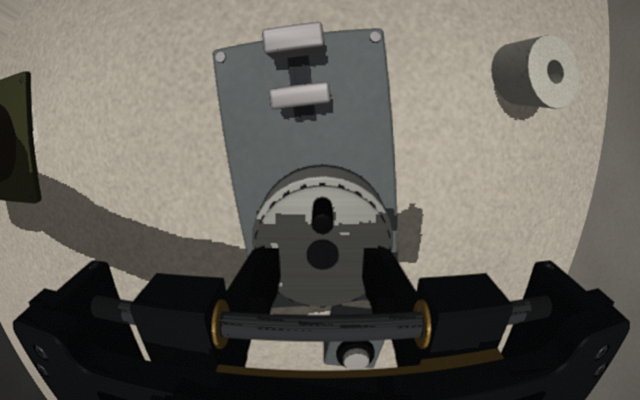

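```bash

python3 -m inch '[[4,0,-20,0,0,0],[6,0,-32,0,0,0],[7,0,-37,0,0,0],[7,0,-37,0,0,0],[7,0,-36,0,0,0],[5,10,-28,0,0,0],[3,12,-18,0,0,0],[0,10,0,0,0,0],[0,10,0,0,0,0],[0,0,0,0,0,0],[0,0,0,0,0,0],[0,0,0,0,0,0]]' 0 20; python3 -c "
from h import *
from plant import r;st=r.get_state();need((.5905,-.2597,.08),3,st);d=r.snapshot('wrist');np.savez('wrist4.npz',**d,p=st['tool_pos'],o=st['eef_rot']);cv2.imwrite('pics/wrist4.png',d['img'][:,:,::-1]);print(st['contact_force'],st['opening'])"
```

```text
clock: 23.68
tool_pos: [0.5916, -0.2579, 0.1435]
eef_rot: [-0.706, -0.019, 0.019, 0.707]
contact_force: [0.1, 0.3, 0.2]
opening: 0.002
yaw 3.115730208953031 shift mm [-1.2 63.5 -1.8] turn y 0.002 tilt [ 1.0e-04  1.1e-03 -1.0e+00]
[0.0590003  0.26093761 0.18861286] 0.001901942751141143
```

View pics/wrist4.png

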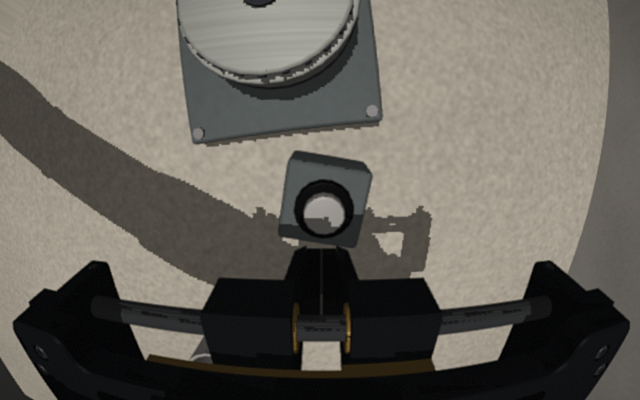

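```bash
python3 -c "
from h import *
d=dict(np.load('wrist4.npz'));print(wray(d,(324,214),.072))"
python3 -m inch '[[-1,10,-2,0,0,0],[0,20,0,0,0,0],[0,20,0,0,0,0],[0,8,0,0,0,0],[0,0,0,0,0,0],[0,0,0,0,0,0]]'; python3 rd.py
```

```text
[ 0.59330668 -0.2573323   0.072     ]
clock: 24.23
tool_pos: [0.5903, -0.2618, 0.0853]
eef_rot: [-0.707, -0.018, 0.019, 0.707]
contact_force: [0.6, 0.0, 0.3]
opening: 0.002
t24.23 F 0.6 -0.3 -0.0 ang -74.1 R 170.1 yaw+90 93.0 z 0.0853 op 0.002 q7 0.46
```

```bash

python3 -m inch '[[1,5,2.5,0,0,0],[0,5,0,0,0,0],[0,0,0,0,0,0],[0,0,0,0,0,0]]'>/dev/null; python3 rd.py
python3 -m inch '[[0,3,0,0,0,0],[0,0,0,0,0,0],[0,0,0,0,0,0]]'>/dev/null; python3 rd.py
python3 -m inch '[[0,3,0,0,0,0],[0,0,0,0,0,0],[0,0,0,0,0,0]]'>/dev/null; python3 rd.py
```

```text
t24.57 F 0.0 -0.8 0.7 ang -73.6 R 167.9 yaw+90 93.0 z 0.0755 op 0.005 q7 0.45
t24.82 F -0.2 -1.4 0.6 ang -73.5 R 168.3 yaw+90 93.0 z 0.0726 op 0.003 q7 0.45
t25.07 F 1.1 -3.9 -1.0 ang -73.5 R 168.3 yaw+90 93.0 z 0.0696 op 0.005 q7 0.45
```

```bash

python3 -m inch '[[0,2,0,0,0,0],[0,0,0,0,0,0],[0,0,0,0,0,0]]'>/dev/null; python3 rd.py
python3 -m inch '[[0,1,0,0,0,0],[0,0,0,0,0,0],[0,0,0,0,0,0]]'>/dev/null; python3 rd.py
```

```text
t25.32 F 0.3 -4.6 0.4 ang -73.5 R 168.3 yaw+90 93.0 z 0.0676 op 0.007 q7 0.45
t25.57 F 0.4 -4.2 -0.4 ang -73.5 R 168.3 yaw+90 93.0 z 0.0666 op 0.005 q7 0.45
```

```bash

python3 -m inch '[[0,1,0,0,0,0],[0,0,0,0,0,0],[0,0,0,0,0,0]]'>/dev/null; python3 rd.py
python3 -m inch '[[0,1,0,0,0,0],[0,0,0,0,0,0],[0,0,0,0,0,0]]'>/dev/null; python3 rd.py
```

```text
t25.82 F -1.2 -10.9 0.4 ang -73.5 R 168.3 yaw+90 93.0 z 0.0664 op 0.007 q7 0.45
t26.07 F -3.1 -16.7 1.6 ang -73.5 R 168.4 yaw+90 93.0 z 0.0663 op 0.005 q7 0.45
```

```bash

python3 -m inch '[[0,0.5,0,0,0,0],[0,0,0,0,0,0],[0,0,0,0,0,0]]'>/dev/null; python3 rd.py

```

```text
t26.32 F -3.2 -20.2 2.3 ang -73.5 R 168.3 yaw+90 93.0 z 0.0662 op 0.004 q7 0.45
```

Bottomed out (force rising steeply at fixed height). Lift off and check.

```bash

python3 -m inch '[[0,-3,0,0,0,0],[0,-4,0,0,0,0],[0,-10,0,0,0,0],[0,-20,0,0,0,0],[0,-30,0,0,0,0],[0,-30,0,0,0,0],[0,-20,0,0,0,0],[0,-10,0,0,0,0],[0,0,0,0,0,0],[0,0,0,0,0,0]]'; python3 -m inch '[[0,0,-20,0,0,0],[0,0,-35,0,0,0],[0,0,-35,0,0,0],[0,0,-20,0,0,0],[0,0,0,0,0,0],[0,0,0,0,0,0]]'; python3 -c "
from h import *
from plant import r
for n in ('wrist','top','side'):
    st=r.get_state();d=r.snapshot(n);np.savez(n+'5.npz',**d,p=st['tool_pos'],o=st['eef_rot'])
    im=d['img'][...,::-1]
    cv2.imwrite('pics/%s5.png'%n,im if n!='side' else cv2.resize(im[180:290,260:420],None,fx=5,fy=5,interpolation=2))
print(st['contact_force'])"
```

```text
clock: 27.15
tool_pos: [0.5904, -0.2588, 0.1901]
eef_rot: [-0.707, -0.018, 0.019, 0.707]
contact_force: [-0.1, 0.3, 0.0]
opening: 0.004
clock: 27.65
tool_pos: [0.595, -0.3698, 0.188]
eef_rot: [-0.706, -0.016, 0.019, 0.708]
contact_force: [-0.3, 1.0, 0.2]
opening: 0.006
[0.49891955 0.33993428 0.04587644]
```

View pics/wrist5.png

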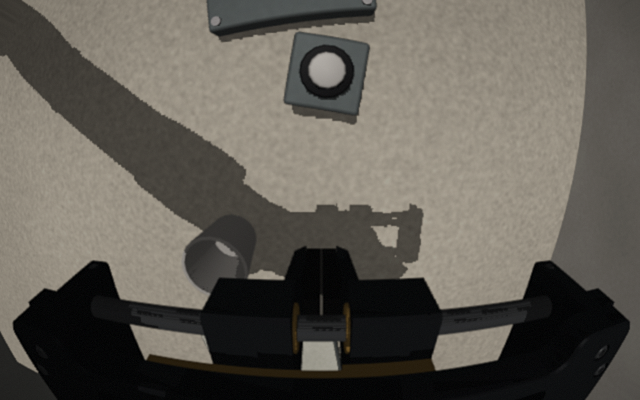

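View pics/top5.png

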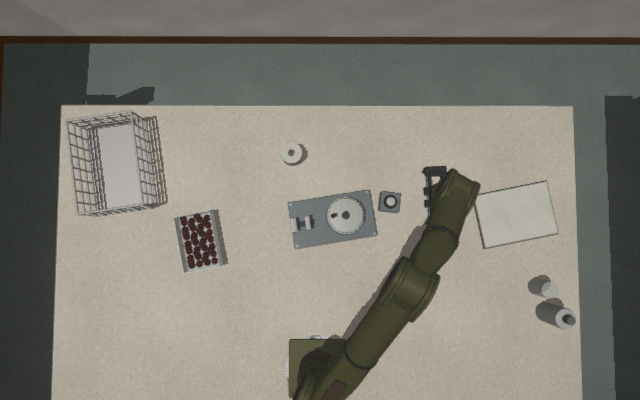

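View pics/side5.png

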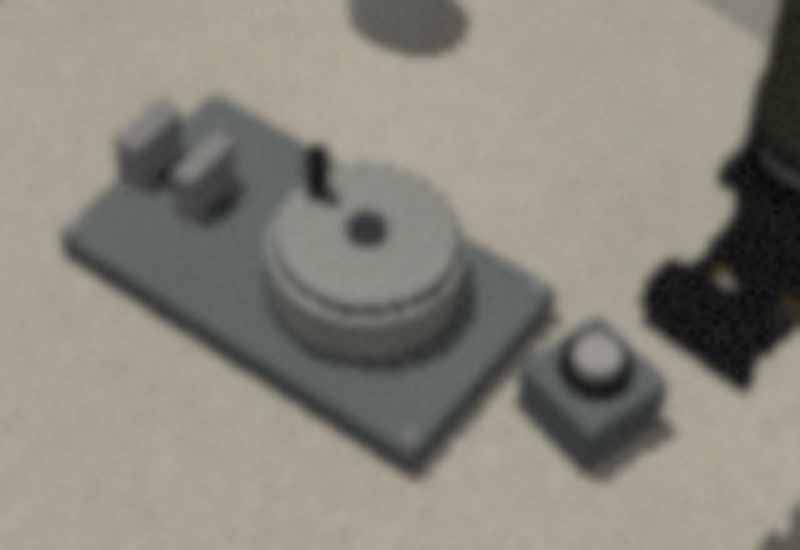

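```bash
python3 -c "
from h import *
d=dict(np.load('wrist5.npz'));print('cup now',wray(d,(216,264),.08));t=dict(np.load('top0.npz'));print('cup start',ray(t,(443,228.5),.08))
t5=dict(np.load('top5.npz'));print('peg',ray(t5,(334.5,215),.133))
print('diff roll,box',np.abs(t5['img'][135:170,275:310].astype(int)-t['img'][135:170,275:310]).mean(),np.abs(t5['img'][205:275,170:230].astype(int)-t['img'][205:275,170:230]).mean())
from plant import r;print(r.finish_job())"
```

```text
cup now [ 0.49454925 -0.44110707  0.08      ]
cup start [ 0.49478576 -0.44078896  0.08      ]
peg [ 0.53980712 -0.05965856  0.133     ]
diff roll,box 8.060680272108844 6.693333333333333
the job is handed in; nothing more can be done
None
```

The gauge is set to four clicks, the key has been pressed, and the job is handed in at about 28 s on the robot's clock. No verdict was reported.

- **To the stop:** I gripped the peg and wound the dial anticlockwise past three bumps. It came up on the springy stop, and I pushed to about 10 N at most.
- **Four clicks:** I wound clockwise through the free play and felt four bumps, starting at about 184°, 160°, 136° and 112° (the peg's direction from the dial's axis, measured anticlockwise from world x). The even 24° spacing means 15 clicks a turn. I let go about 6 mm after the fourth faded, at about 93°. The next bump was due at about 88°, and the picture after release showed the peg still there.
- **Key:** I pressed it until it bottomed at z ≈ 0.066, where the force climbed steeply to about 20 N, then lifted clear. In the last pictures it looks to be up again.

**Last checks:**
- **Robot:** it was touching nothing, with forces below about 1 N.
- **Cup:** it measured within 1 mm of its starting place.
- **Box and roll:** they look in place. The before-and-after pixel difference there (about 7–8 grey levels) had no reference to judge it against.
- **Hand-over-hand readings:** the wrist camera put the key about 3 mm from where the top and side cameras did, so I pressed between the two. The upward and downward force on the peg rose to about 10 N while winding, from grip friction.

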